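# Hold the desoldering pump under the bench magnifier

### The job

Draw the desoldering pump (the long tool with the thin plunger rod and knob at its upper end) out of the sloping tool rack, turn it level and hold it still, raised in the air, with its nozzle tip under the middle of the magnifier's lens and about 90 mm below it, so that the nozzle can be inspected. Finish while still holding it there in the gripper: do not put it down. Do not bump the magnifier, and leave the other tools in the rack and the things on the bench where they are.

Things in the scene. Friction and masses are not known exactly. Their poses are not given: they have to be found in the camera images.
- pump_mid (a point): Desoldering pump, round, 194 mm long, 110 g: white conical nozzle (0 to 34 mm from the tip), bare aluminium barrel 20 mm thick (34 to 146 mm), black collar 23 mm thick (146 to 154 mm), steel plunger rod 6 mm thick, black end knob 18 mm wide. This point is on its axis 97 mm from the tip; z runs along the tool from nozzle to knob.
- pump_tip (a point): Point of the pump's nozzle, on its axis, 97 mm from pump_mid; same axes. At the start it is inside a rack tube, near its floor (which of the three tubes varies).
- pump: The whole pump; origin at the nozzle tip, z from nozzle to knob. At the start it leans 45 degrees in its tube, nozzle down, knob up and towards the robot. The bare barrel can be gripped across its diameter 95 to 140 mm from the tip. It sits loosely, 76 mm deep, and comes out by pulling along its axis.
- rack: Tool rack, fixed; base plate 150 x 210 x 12 mm (x from -65 to +85), origin under it. Three grey tubes (outside 29 mm, bore 23 mm, 80 mm long, floor 4 mm) at y = -65, 0, +65 mm lean 45 degrees to the rack's -x (the robot's side): lower ends at x = 45, z = 34 mm, open mouths at x = -12, z = 91 mm. Position and yaw vary.
- magnifier: Bench magnifier, fixed: a level lens on an arm from a column. Origin on the bench below the lens centre. The column (18 mm thick, 345 mm high, foot 130 mm wide) stands 160 mm away along its +x (away from the robot); the arm runs from its top to the lens.
- lens (a point): Centre of the lens, 320 mm above the bench. The lens with its rim is 126 mm in diameter and 12 mm thick.
- nutdriver: Stubby nut driver in another rack tube, 142 mm long, 62 mm of it out of the tube: aluminium shank, black waisted handle of 24 mm diameter with a rounded end. Origin at its lower end, in the tube. To be left in place.
- torch: Inspection torch in the remaining rack tube, 150 mm long, 70 mm of it out of the tube: black body of 20 mm diameter, wider aluminium head of 28 mm. Origin at its lower end, in the tube. To be left in place.
- board_mid (a point): Circuit board with chips, 100 x 75 mm, 14 mm high, lying roughly below the lens; centre. To be left in place.
- spool_mid (a point): Black reel, 54 mm in diameter, 50 mm high, standing on the bench; centre. To be left in place.
- tin_mid (a point): Small plain tin, 52 mm in diameter, 45 mm high; centre. To be left in place.
- drive_mid (a point): Flat disk drive, 100 x 70 x 10 mm; centre. To be left in place.
- tray_mid (a point): Cardboard parts tray, 110 x 160 x 30 mm; centre. To be left in place.
- meter_mid (a point): Black hand meter lying down, 140 x 75 mm, 41 mm high; centre. To be left in place.
Mind the look-alikes: they are no part of the job. Leave any yellow look-alike of the pump alone.

How it is judged (in metres and radians):
On the way:
1. the pump is drawn clear of the rack in the gripper: its nozzle tip above 120 mm and the pump not touching the rack (height (world z) of pump_tip above 0.12 m and contact force between the fingers and pump above 1 N and contact force between pump and rack below 0.1 N), for 0.2 s.
At the end, for the whole second after the job is handed in: The pump is held by the fingers, at rest (under 20 mm/s), level within 11 degrees, its nozzle tip within 30 mm horizontally of the lens centre and 40 to 140 mm below it, the pump touching neither rack nor magnifier (contact force between the fingers and pump above 1 N and contact force between pump and rack below 0.1 N and contact force between pump and magnifier below 0.1 N and angle between pump_mid's own z axis and vertical between 1.3708 and 1.7708 rad and horizontal distance between pump_tip and lens below 0.03 m and height (world z) of pump_tip between 0.18 and 0.28 m and linear speed of pump below 0.02 m/s); the arm keeps its last pose, push and grip.
It fails at once if the magnifier is bumped (over 3 N) (contact force between magnifier and anything else above 3 N).
It fails at once if another tool in the rack is moved by over 25 mm (distance of any of nutdriver, torch from where it was at the start of the episode above 0.025 m).
It fails at once if a thing on the bench is moved by over 25 mm (distance of any of board_mid, spool_mid, tin_mid, drive_mid, tray_mid, meter_mid from where it was at the start of the episode above 0.025 m).
It also fails if it takes over 43 s, if anything falls off the work surface, if the arm or the gripper's body presses on something with over 40 N, if the wrist force passes 120 N, or if a joint passes its speed limit or range.

### The arm

A 6-joint arm with a two-finger parallel gripper is mounted at the origin on the work surface. World frame = base frame: x ahead of the robot, y to its left, z up, the work surface at z = 0. Lengths are in mm, angles in rad, forces in N, time in s.
With the tool pointing down it reaches from about 350 to 875 mm from the base axis. Payload 4.2 kg.
Tool frame: the origin (TCP) lies at the very end of the fingers, on their centre line; the grasp point (between the pads) lies 19 mm behind it; z points along the fingers, y is the line along which they close (so a half turn about z gives the same grasp; the last joint's range is limited). The gripper opens to 85 mm and grips with 20 to 120 N. Pads are 22 mm wide; open, the fingers measure 114 mm over their backs; the gripper's body (76 mm by 85 mm) begins 54 mm behind the grasp point. The pads swing forward as they close: fully open they stand 13 mm farther back than shut.
Start: joints at [1.499, 0.385, 0.008, 0, -1.194, -0.259], TCP at [202.967, 591.104, 231.312] pointing down, gripper open.
Joint ranges: [-3.14, 3.14], [-1.21, 2.06], [-1.07, 1.41], [-3.16, 2.05], [-2.99, -0.16], [-3.1, 3.1]. Speed limits (rad/s): [2.79, 2.79, 3.14, 3.14, 3.14, 3.14].

### API

Orientations are given as a unit quaternion [x, y, z, w].
In Python, from bench import arm, optics gives the robot as it stands. The module is installed in compiled form; this text tells all that it offers.
- The arm moves only by the tool step_arm, never from a script. Its argument "motion" is a list of rows, each an object with "dr": the turn, a rotation vector about the tool's x, y, z in units of 8 degrees (1.0 is 8 degrees), a list of three; "slide": the shift along the tool's x, y, z in mm, a list of three; "jaw": the finger opening in mm, from 0 to 85.4. A call has exactly 8 rows; each row is the pose to reach, as a shift and turn from the pose commanded when the call began, along the tool's axes at that moment; what a row does not reach only later rows make up. A row lasts 1/8 s, in which the tool goes at most 62.5 mm and 10.7 degrees, less where a joint would pass 70% of its speed; a pose out of reach is approached as far as the arm can. A call with a gripper value outside its range is refused whole. The fingers move at their own pace and stop on an object; the grip force is fixed at half the most. Time passes only in rows, so rows that repeat a pose let the fingers close, or fill a call up. It gives the time, the measured TCP pose, the force, the opening and the grip force at its end, in the units of the state.
- arm.read_state(): the state, without advancing time (a new reading comes with each control period).
- optics.get_image(name): name is "scene" or "top"; returns the picture (400x640x3 uint8, blue, green, red); there is no depth.
- optics.camera_info(name): a dict with "camera_matrix" (3x3 intrinsics, pixels), "view" (4x4, takes a point from world to camera coordinates). Camera axes: x right, y up, looking along -z (the intrinsics and any distortion apply to the point x, -y, -z); pixel columns grow to the right and rows downward; lengths in mm; the calibration is good to about 2 mm. A picture is of the moment at which its call begins. camera_info takes no time and is no camera call.
- arm.job_done(): hands the job in; it is judged then, once.
The state is a dict: "clock": time; "joints": joint angles; "joint_vel": joint speeds; "joint_efforts": joint torques, N m; "position": TCP position; "ee_rot": TCP orientation; "contact_force": force on the tool from outside, world axes, zero at the start; "wrist_torque": the same for the moment, N m; "gripper_width": finger opening in mm; "grasp_force": force on a finger pad.
Only numpy, scipy, OpenCV 4.12 (cv2) and the standard library are available. Lean on these libraries where they do the work, as an engineer would, in place of code of your own. Each camera call takes 0.05 s, during which the arm holds its last target. There are 200 camera calls.

## Working session

There is one attempt and no reset: what is moved stays moved. The work goes in short steps, Python scripts to look and compute and a tool call to move; the robot and the scene stay as the last step left them, time stands still between calls to the robot, and variables do not carry over. Pictures are saved under pics/ and viewed, at most 10 in all, crops included, and the job is handed in when it is done.

Besides the shell and the picture viewer there is one more tool, called after "Emit:" as a command line: name --argument value ..., lists and objects as JSON in quotes. step_arm: Moves the arm, as the interface text tells. Its arguments: {"type":"object","properties":{"motion":{"type":"array","items":{"type":"object","properties":{"dr":{"type":"array","items":{"type":"number"}},"slide":{"type":"array","items":{"type":"number"}},"jaw":{"type":"number"}}}}},"required":["motion"]}

```bash
mkdir -p pics
python3 - <<'E'
from bench import arm, optics
import cv2, numpy as np
for n in("scene","top"):
    cv2.imwrite(f"pics/{n}0.png",optics.get_image(n)); i=optics.camera_info(n); print(n,i.keys()); print(np.round(i["camera_matrix"],1).tolist(),np.round(i["view"],3).tolist(), {k:v for k,v in i.items() if k not in("camera_matrix","view")})
s=arm.read_state();print(s["position"],s["ee_rot"],s["clock"])
E
```

```text
scene dict_keys(['camera_matrix', 'view'])
[[364.5, 0.0, 316.2], [0.0, 364.5, 202.5], [0.0, 0.0, 1.0]] [[-0.727, 0.686, 0.009, 381.854], [-0.479, -0.518, 0.709, 136.713], [0.491, 0.511, 0.705, -1460.199], [0.0, 0.0, 0.0, 1.0]] {}
top dict_keys(['camera_matrix', 'view'])
[[478.6, 0.0, 324.1], [0.0, 478.6, 205.3], [0.0, 0.0, 1.0]] [[0.028, -1.0, -0.009, 17.661], [0.997, 0.028, 0.066, -572.23], [-0.066, -0.011, 0.998, -1490.413], [0.0, 0.0, 0.0, 1.0]] {}
[202.84473141 590.62009915 230.33592949] [ 9.86334983e-01 -1.64749382e-01 -9.74114537e-05  9.66072287e-04] 0.1
```

View pics/scene0.png

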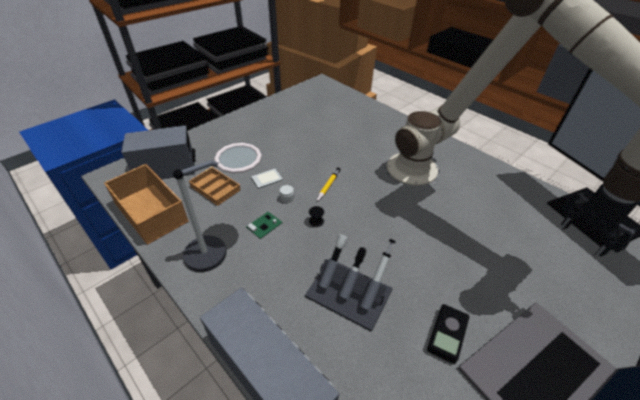

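View pics/top0.png

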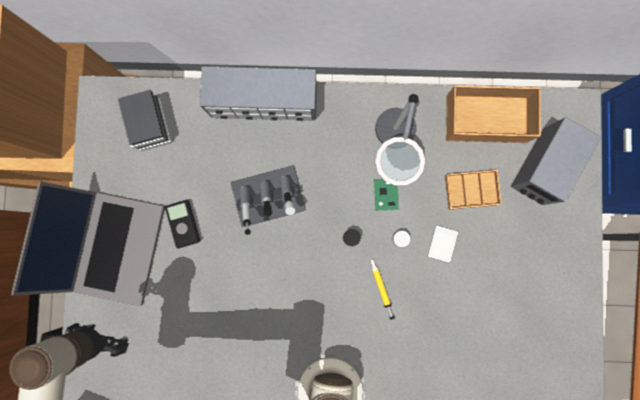

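The scene view shows three tools in the rack: one with a rod and knob (scene 392,241; top 248,231), a black-handled one in the middle tube (scene 360,255; top 266,190), and one with a wide light head (scene 341,240; top 290,210). The first fits the pump because of its rod and end knob. The yellow one lying at top (382,288) is the look-alike. The lens is at top (400,161) and scene (238,157). I'll confirm the pump in one crop.

Run:
```python
import cv2, numpy as np
a=cv2.imread("pics/scene0.png")[225:335,295:405];b=cv2.imread("pics/top0.png")[155:245,220:310]
r=lambda x,f:cv2.resize(x,None,fx=f,fy=f,interpolation=cv2.INTER_CUBIC)
A=r(a,3.6);B=r(b,4.4);h=396
cv2.imwrite("pics/crop.png",np.hstack([A[:h],B[:h]]))
```

```text
(no output)
```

View pics/crop.png

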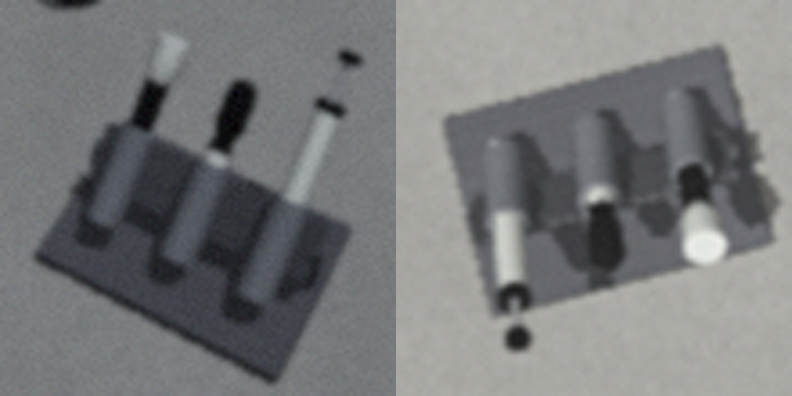

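The crop confirms it: the pump is in the left tube of the top view, with bare barrel, black collar, thin rod and knob. The others are the nut driver (black handle) and the torch (wide head). Next I triangulate the pump and the lens.

```bash
cat > h.py <<'E'
import numpy as np, cv2
from bench import arm, optics
I={n:optics.camera_info(n) for n in("scene","top")}
def ray(n,p):
    K=np.array(I[n]["camera_matrix"]);V=np.array(I[n]["view"]);R=V[:3,:3];t=V[:3,3]
    d=np.linalg.solve(K,[p[0],p[1],1.]);d=R.T@(d*[1,-1,-1]);return -R.T@t,d/np.linalg.norm(d)
def plane(n,p,z):
    c,d=ray(n,p);return c+d*(z-c[2])/d[2]
def tri(ps,pt):
    A=np.zeros((3,3));b=np.zeros(3);L=[ray("scene",ps),ray("top",pt)]
    for c,d in L:
        M=np.eye(3)-np.outer(d,d);A+=M;b+=M@c
    x=np.linalg.solve(A,b);return x,[float(np.linalg.norm(np.cross(x-c,d))) for c,d in L]
E
python3 - <<'E'
from h import *
np.set_printoptions(precision=1,suppress=True)
ST=lambda u,v:(295+u/3.6,225+v/3.6); TP=lambda u,v:(220+(u-396)/4.4,155+v/4.4)
for n,s,t in [("knob",(349,58),(517,337)),("collar",(329,105),(513,296)),("mouth",(295,202),(508,212)),]: print(n,*tri(ST(*s),TP(*t)))
C=[plane("top",TP(*p),12) for p in[(444,118),(722,45),(776,240),(492,315)]];C=np.array(C);print(C,np.linalg.norm(np.roll(C,-1,0)-C,axis=1))
ctr=C.mean(0); xdir=(C[0]+C[1]-C[2]-C[3]);xdir/=np.linalg.norm(xdir);print("yaw",np.degrees(np.arctan2(xdir[1],xdir[0])),"origin",ctr-xdir*10)
for n,box in(("top",(370,430,130,190)),("scene",(210,268,138,176))):
    im=cv2.imread(f"pics/{n}0.png");x0,x1,y0,y1=box;g=im[y0:y1,x0:x1].astype(int)
    m=((g.min(2)>(205 if n=="top" else 170))).astype(np.uint8)
    cs,_=cv2.findContours(m,cv2.RETR_EXTERNAL,cv2.CHAIN_APPROX_NONE);c=max(cs,key=cv2.contourArea);c=cv2.convexHull(c)
    e=cv2.fitEllipse(c);p=(e[0][0]+x0,e[0][1]+y0);print(n,p,e[1],plane(n,p,322));
    if n=="top":pt=p
    else:print("lens",tri(p,pt))
    k=plane(n,(p[0]+e[1][1]/2,p[1]),322);print(np.linalg.norm(k-plane(n,p,322)))
for n,p in[("board",(386,194)),("spool",(352,236)),("tin",(402,238))]:print(n,plane("top",p,20))
E
```

```text
knob [481.  247.5 166.4] [0.1864740408145932, 0.18647404081452912]
collar [508.1 255.4 140.8] [0.017192488022578355, 0.017192488022461806]
mouth [564.5 272.9  90.1] [3.827937856094168, 3.8279378560941835]
[[638.8 332.5  12. ]
 [697.4 133.   12. ]
 [557.   89.5  12. ]
 [497.4 292.1  12. ]] [208.  146.9 211.2 147.1]
yaw 16.582301611507194 origin [588.1 208.9  12. ]
top (399.720027923584, 161.2228889465332) (48.32914352416992, 48.86209487915039) [ 668.7 -157.7  322. ]
61.7269250341563
scene (237.6666259765625, 156.55418014526367) (27.768878936767578, 45.60183334350586) [ 672.6 -156.7  322. ]
lens (array([ 670.1, -158.9,  319.3]), [1.1606423649235402, 1.160642364923609])
61.35021679159579
board [ 612.6 -160.4   20. ]
spool [477.5 -56.5  20. ]
tin [ 475.7 -213.2   20. ]
```

```bash
cat >> h.py <<'E'
from scipy.spatial.transform import Rotation as Ro
def pose(G,fdeg,tilt):
    "grasp point G, pump heading f, tool z leaned from straight down towards f by tilt deg -> TCP, rotation"
    f=np.array([np.cos(np.radians(fdeg)),np.sin(np.radians(fdeg)),0]);k=np.array([0,0,1.])
    z=np.sin(np.radians(tilt))*f-np.cos(np.radians(tilt))*k; y=-np.cross(k,f)
    return np.array(G)+19*z, Ro.from_matrix(np.c_[np.cross(y,z),y,z])
def go(p,R):
    s=arm.read_state();R0=Ro.from_quat(s["ee_rot"])
    print("slide",R0.inv().apply(p-s["position"]).round(1),"dr",(np.degrees((R0.inv()*R).as_rotvec())/8).round(3),"tcp",np.round(p,1), "now",np.round(s["position"],1),"t",s["clock"])
E
python3 - <<'E'
from h import *
p,R=pose([523,258.5,126.5],16.6,-15)
z=R.apply([0,0,1]); go(p-110*z,R); print("approach dir",z)
E
```

```text
slide [429.9 196.3  16.4] dr [-0.568 -1.811 -4.422] tcp [545.6 265.2 214.4] now [202.8 590.6 230.3] t 0.1
approach dir [-0.24803213 -0.07394159 -0.96592583]
```

Emit:
step_arm --motion '[{"slide":[54,25,2],"dr":[-0.07,-0.23,-0.55],"jaw":52},{"slide":[107,49,4],"dr":[-0.14,-0.45,-1.1],"jaw":52},{"slide":[161,74,6],"dr":[-0.21,-0.68,-1.66],"jaw":52},{"slide":[215,98,8],"dr":[-0.28,-0.91,-2.21],"jaw":52},{"slide":[269,123,10],"dr":[-0.36,-1.13,-2.76],"jaw":52},{"slide":[322,147,12],"dr":[-0.43,-1.36,-3.32],"jaw":52},{"slide":[376,172,14],"dr":[-0.5,-1.58,-3.87],"jaw":52},{"slide":[430,196,16],"dr":[-0.57,-1.81,-4.42],"jaw":52}]'

```text
clock: 1.1
position: [547.1, 264.5, 214.9]
ee_rot: [0.981, 0.144, -0.13, 0.018]
contact_force: [0.2, 1.5, 0.5]
gripper_width: 52.1
grasp_force: 0.0
```

Run:
```python
from h import *
p,R=pose([523,258.5,126.5],16.6,-15)
z=R.apply([0,0,1]); go(p-110*z,R); s=arm.read_state(); print(np.round(s["joints"],2),s["gripper_width"])
a=optics.get_image("scene");b=optics.get_image("top")
cv2.imwrite("pics/c1.png",np.hstack([cv2.resize(a[150:320,280:450],(400,400)),cv2.resize(b[140:260,210:330],(400,400))]))
```

```text
slide [-1.  -1.1  0.8] dr [-0.009  0.005  0.02 ] tcp [545.6 265.2 214.4] now [547.1 264.5 214.9] t 1.1
[ 0.67  0.5   0.17 -0.1  -1.48  1.22] 52.088799867228204
```

View pics/c1.png

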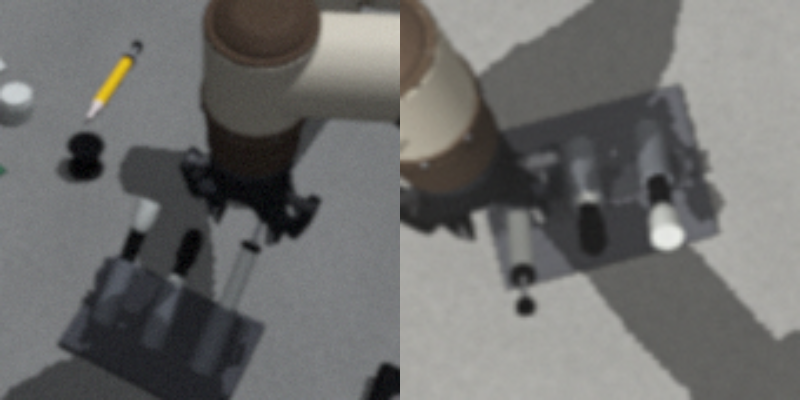

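The gripper stands over the pump, roughly in line with it: the pump is at crop (245,270) in scene and (520,260) in top, with the fingers either side. I'll descend along tool z.

Emit:
step_arm --motion '[{"slide":[-1,-1,20],"dr":[0,0,0],"jaw":52},{"slide":[-1,-1,40],"dr":[0,0,0],"jaw":52},{"slide":[-1,-1,60],"dr":[0,0,0],"jaw":52},{"slide":[-1,-1,75],"dr":[0,0,0],"jaw":52},{"slide":[-1,-1,90],"dr":[0,0,0],"jaw":52},{"slide":[-1,-1,103],"dr":[0,0,0],"jaw":52},{"slide":[-1,-1,111],"dr":[0,0,0],"jaw":52},{"slide":[-1,-1,111],"dr":[0,0,0],"jaw":52}]'

```text
clock: 2.2
position: [517.1, 258.6, 107.9]
ee_rot: [0.981, 0.143, -0.129, 0.018]
contact_force: [1.2, 0.4, 0.4]
gripper_width: 51.9
grasp_force: 0.0
```

Run:
```python
from h import *
p,R=pose([523,258.5,126.5],16.6,-15); go(p,R)
a=optics.get_image("scene");b=optics.get_image("top")
cv2.imwrite("pics/c2.png",np.hstack([cv2.resize(a[200:320,310:430],(400,400)),cv2.resize(b[150:250,210:310],(400,400))]))
```

```text
slide [ 0.6  1.7 -0.5] dr [-0.007 -0.001  0.002] tcp [518.3 257.1 108.1] now [517.1 258.6 107.9] t 2.2
```

View pics/c2.png

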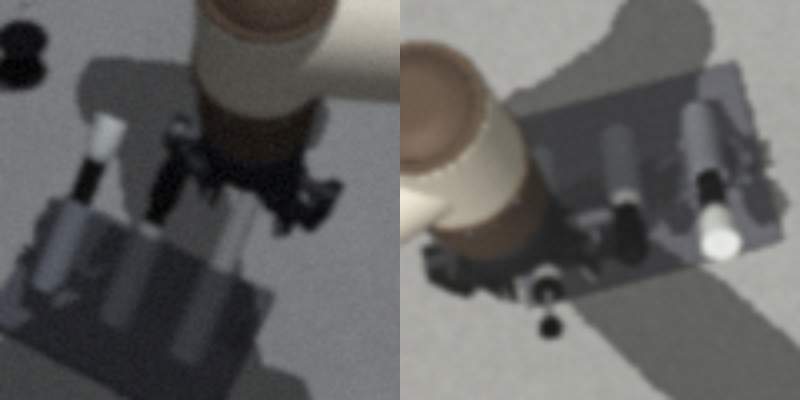

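The fingers straddle the barrel, and the collar and knob stand clear at top crop (548,290–325). I'll close.

Emit:
step_arm --motion '[{"slide":[0.5,1.5,0],"dr":[0,0,0],"jaw":40},{"slide":[0.5,1.5,0],"dr":[0,0,0],"jaw":25},{"slide":[0.5,1.5,0],"dr":[0,0,0],"jaw":10},{"slide":[0.5,1.5,0],"dr":[0,0,0],"jaw":10},{"slide":[0.5,1.5,0],"dr":[0,0,0],"jaw":10},{"slide":[0.5,1.5,0],"dr":[0,0,0],"jaw":10},{"slide":[0.5,1.5,0],"dr":[0,0,0],"jaw":10},{"slide":[0.5,1.5,0],"dr":[0,0,0],"jaw":10}]'

```text
clock: 3.3
position: [518.3, 257.6, 108.4]
ee_rot: [0.981, 0.143, -0.129, 0.018]
contact_force: [-2.2, 0.1, 2.5]
gripper_width: 18.2
grasp_force: 58.4
```

Run:
```python
from h import *
s=arm.read_state();d=np.array([-.678,-.202,.707]);d/=np.linalg.norm(d)
go(s["position"]+140*d,pose([0,0,0],16.6,-15)[1]); print(s["wrist_torque"])
```

```text
slide [-121.2   -0.2  -70.1] dr [-0.01  -0.01   0.004] tcp [423.4 229.3 207.4] now [518.3 257.6 108.4] t 3.3
[ 0.34169435 -0.15665553  0.00714558]
```

Emit:
step_arm --motion '[{"slide":[-10,0,-6],"dr":[0,0,0],"jaw":10},{"slide":[-26,0,-15],"dr":[0,0,0],"jaw":10},{"slide":[-43,0,-25],"dr":[0,0,0],"jaw":10},{"slide":[-61,0,-35],"dr":[0,0,0],"jaw":10},{"slide":[-78,0,-45],"dr":[0,0,0],"jaw":10},{"slide":[-95,0,-55],"dr":[0,0,0],"jaw":10},{"slide":[-110,0,-64],"dr":[0,0,0],"jaw":10},{"slide":[-121,0,-70],"dr":[0,0,0],"jaw":10}]'

```text
clock: 4.3
position: [422.8, 228.9, 208.0]
ee_rot: [0.981, 0.143, -0.128, 0.018]
contact_force: [0.5, -0.3, -1.4]
gripper_width: 18.5
grasp_force: 58.7
```

Run:
```python
from h import *
go(*pose([423,229,300],16.6,30))
a=optics.get_image("scene");b=optics.get_image("top")
cv2.imwrite("pics/c3.png",np.hstack([cv2.resize(a[170:330,310:470],(400,400)),cv2.resize(b[150:310,180:340],(400,400))]))
```

```text
slide [-10.1  -0.2 -75.5] dr [-0.013  5.612 -0.   ] tcp [432.1 231.7 283.5] now [422.8 228.9 208. ] t 4.3
```

View pics/c3.png

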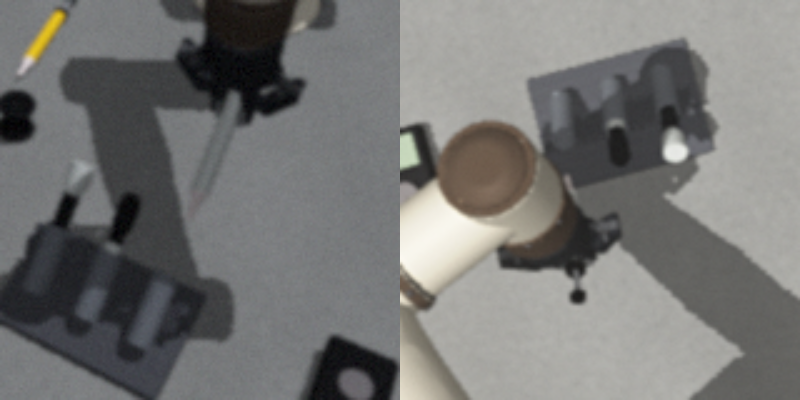

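The pump is out of its tube and still in line with the fingers, with its tip at scene crop (193,213). The other tools haven't moved. I'll level and lift.

Emit:
step_arm --motion '[{"slide":[-2,0,-14],"dr":[0,0.5,0],"jaw":10},{"slide":[-4,0,-28],"dr":[0,1.3,0],"jaw":10},{"slide":[-5,0,-40],"dr":[0,2.1,0],"jaw":10},{"slide":[-6,0,-50],"dr":[0,2.9,0],"jaw":10},{"slide":[-7,0,-58],"dr":[0,3.7,0],"jaw":10},{"slide":[-8,0,-65],"dr":[0,4.5,0],"jaw":10},{"slide":[-9,0,-70],"dr":[0,5.2,0],"jaw":10},{"slide":[-10,0,-75],"dr":[-0.01,5.61,0],"jaw":10}]'

```text
clock: 5.4
position: [431.9, 231.1, 281.2]
ee_rot: [0.956, 0.14, 0.256, -0.037]
contact_force: [1.1, 0.3, -0.6]
gripper_width: 18.6
grasp_force: 58.7
```

Run:
```python
from h import *
L=np.array([670,-158.5])
s=arm.read_state();print(s["joints"])
for h in(-10,):
    u=np.array([np.cos(np.radians(h)),np.sin(np.radians(h))])
    for back in(128+90,128):
        print(h,back);go(*pose([*(L-back*u),230],h,30))
a=optics.get_image("scene");b=optics.get_image("top")
cv2.imwrite("pics/s4.png",a);cv2.imwrite("pics/t4.png",b)
cv2.imwrite("pics/c4.png",np.hstack([cv2.resize(a[120:280,310:470],(400,400)),cv2.resize(b[150:310,180:340],(400,400))]))
```

```text
[ 0.96930717 -0.12741334 -0.77366043  0.60153468 -0.58908674  0.44232686]
-10 218
slide [-94.4 347.9  24.1] dr [-1.656  0.003  2.887] tcp [ 464.7 -122.3  213.5] now [431.9 231.1 281.2] t 5.4
-10 128
slide [-24.7 388.2  64.4] dr [-1.656  0.003  2.887] tcp [ 553.3 -137.9  213.5] now [431.9 231.1 281.2] t 5.4
```

View pics/c4.png

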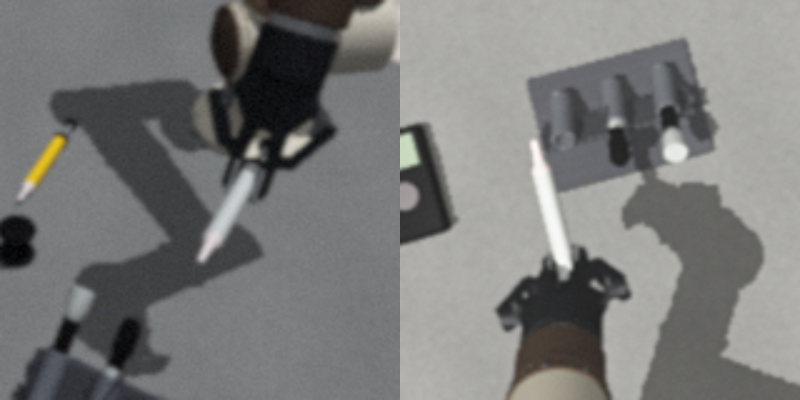

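The pump is nearly level, with its tip at scene (391,225) and top (233,206). I'll check the tip, then carry it to the staging point.

Emit:
step_arm --motion '[{"slide":[-12,30,6],"dr":[-0.1,0,0.2],"jaw":10},{"slide":[-28,80,11],"dr":[-0.35,0,0.6],"jaw":10},{"slide":[-44,135,15],"dr":[-0.6,0,1.05],"jaw":10},{"slide":[-58,190,18],"dr":[-0.85,0,1.5],"jaw":10},{"slide":[-70,240,20],"dr":[-1.1,0,1.9],"jaw":10},{"slide":[-80,285,22],"dr":[-1.3,0,2.3],"jaw":10},{"slide":[-88,322,23],"dr":[-1.5,0,2.6],"jaw":10},{"slide":[-94,348,24],"dr":[-1.66,0,2.89],"jaw":10}]'

```text
clock: 6.5
position: [466.2, -123.6, 214.1]
ee_rot: [0.962, -0.087, 0.257, 0.023]
contact_force: [-0.4, -0.1, -1.5]
gripper_width: 18.7
grasp_force: 58.8
```

Run:
```python
from h import *
x,e=tri((391.2,224.8),(233.2,206));print("tip before",x,e)
L=np.array([670,-158.5]);u=np.array([np.cos(np.radians(-10)),np.sin(np.radians(-10))])
go(*pose([*(L-128*u),230],-10,30));print(arm.read_state()["joints"])
a=optics.get_image("scene");b=optics.get_image("top")
cv2.imwrite("pics/c5.png",np.hstack([cv2.resize(a[110:270,190:350],(400,400)),cv2.resize(b[100:260,320:480],(400,400))]))
```

```text
tip before [543.75118214 266.68541684 296.27822538] [2.2315221002415817, 2.2315221002416092]
slide [76.3 -1.5 44.4] dr [ 0.017  0.017 -0.034] tcp [ 553.3 -137.9  213.5] now [ 466.2 -123.6  214.1] t 6.5
[ 0.124847   -0.07597714 -0.89634985  0.5487736  -0.28984137  0.77438877]
```

View pics/c5.png

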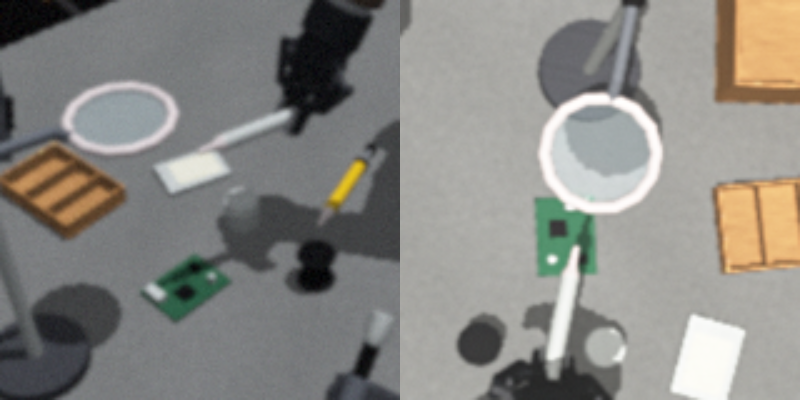

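The earlier tip measurement agreed with the plan to about 2 mm. The tip is now at top crop (578,245), just short of the rim, and the pump is clear and level. I'll advance under the lens.

Emit:
step_arm --motion '[{"slide":[12,0,7],"dr":[0,0,0],"jaw":10},{"slide":[26,0,15],"dr":[0,0,0],"jaw":10},{"slide":[40,-1,23],"dr":[0,0,0],"jaw":10},{"slide":[53,-1,31],"dr":[0,0,0],"jaw":10},{"slide":[65,-1,38],"dr":[0,0,0],"jaw":10},{"slide":[72,-1,42],"dr":[0,0,0],"jaw":10},{"slide":[76,-1,44],"dr":[0,0,0],"jaw":10},{"slide":[76,-1,44],"dr":[0,0,0],"jaw":10}]'

```text
clock: 7.6
position: [552.2, -136.1, 214.1]
ee_rot: [0.962, -0.085, 0.257, 0.022]
contact_force: [1.3, -0.6, -0.1]
gripper_width: 18.2
grasp_force: 58.9
```

Emit:
step_arm --motion '[{"slide":[0,0,0],"dr":[0,0,0],"jaw":10},{"slide":[0,0,0],"dr":[0,0,0],"jaw":10},{"slide":[0,0,0],"dr":[0,0,0],"jaw":10},{"slide":[0,0,0],"dr":[0,0,0],"jaw":10},{"slide":[0,0,0],"dr":[0,0,0],"jaw":10},{"slide":[0,0,0],"dr":[0,0,0],"jaw":10},{"slide":[0,0,0],"dr":[0,0,0],"jaw":10},{"slide":[0,0,0],"dr":[0,0,0],"jaw":10}]'

```text
clock: 8.6
position: [552.2, -136.0, 214.1]
ee_rot: [0.962, -0.085, 0.257, 0.022]
contact_force: [-1.1, 0.1, -0.9]
gripper_width: 18.4
grasp_force: 58.9
```

Run:
```python
from h import *
L=np.array([670,-158.5]);u=np.array([np.cos(np.radians(-10)),np.sin(np.radians(-10))])
go(*pose([*(L-128*u),230],-10,30))
a=optics.get_image("scene");b=optics.get_image("top")
cv2.imwrite("pics/c6.png",np.hstack([cv2.resize(a[110:230,200:320],(400,400),interpolation=2),cv2.resize(b[120:240,340:460],(400,400),interpolation=2)]))
```

```text
slide [0.9 1.7 1.2] dr [ 0.001  0.009 -0.01 ] tcp [ 553.3 -137.9  213.5] now [ 552.2 -136.   214.1] t 8.6
```

View pics/c6.png

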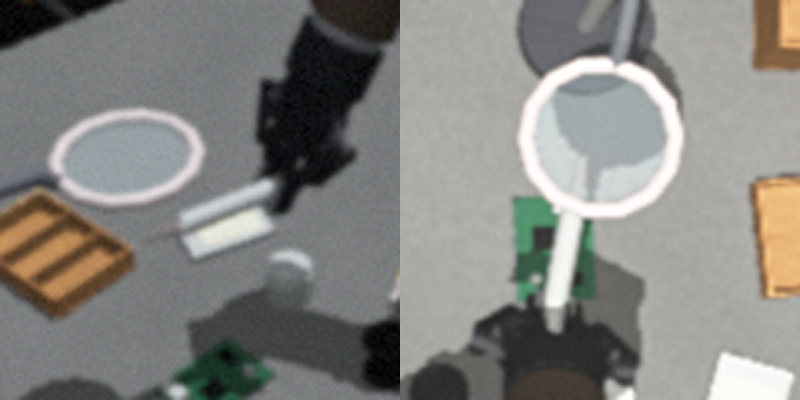

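The tip shows at scene (241,183) and, through the lens, at about top (396,167). I'll check its position.

Run:
```python
from h import *
print(tri((241.4,182.9),(395.8,167.1)),plane("scene",(241.4,182.9),230))
```

```text
(array([ 670.14172104, -163.20675575,  220.88256241]), [1.8236390272341325, 1.8236390272341207]) [ 676.34929716 -155.42640638  230.        ]
```

The tip is within about 8 mm of the lens centre horizontally and about 90–100 mm below it, at rest and clear of the magnifier. I'll hand it in.

```bash
python3 -c "
from bench import arm
print(arm.job_done())"
```

```text
the job is handed in; nothing more can be done
None
```

I drew the pump from the rack and handed the job in with it held level, its nozzle tip measured within about 8 mm of the lens centre horizontally and 90–100 mm below it; the hand-in gave no verdict.

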